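Clamp a tin in the one-handed kitchen holder

TASK

Stand the small food tin upright on the bed of the white tin holder, between its two jaws, and let go of it. Then turn the orange knob clockwise until the tin is just touched by both jaws, and from there add a quarter of a turn more (90 degrees), no further, and let go of the knob. Do not disturb the jam jar or the pepper shaker.

Things in the scene. Friction and masses are not known exactly. Their poses are not given: they have to be found in the camera images.
- tin_center (a point): Centre, half-way up, of the loose food tin: an upright cylinder 57 mm across and 72 mm tall, cream lid, picture label, about 0.18 kg (varies). z is its axis. It starts on the worktop, in changing places with the jam jar and the pepper shaker.
- tin: The same tin; origin at the centre of its underside, z up.
- holder: White plastic tin holder fixed to the worktop, plate 120 x 236 x 12 mm. Origin on the worktop under the bed centre; its y axis is the direction in which the jaws close, from the moving jaw (-y) to the fixed jaw (+y); z up. On the -y side a grey gear housing, 41 mm high, carries the knob.
- bed (a point): Centre of the bed, on its upper face, 12 mm above the worktop: the tin's underside centre belongs here, within 20 mm along the jaws (holder x). The open jaws leave at least 3 mm on each side of a tin stood exactly here. Both jaws rise 24 mm above the bed and are 60 mm wide along holder x, so a tin gripped in its upper half clears them.
- fixed_jaw: Fixed grey jaw, bolted anywhere within 5 mm along holder y. Origin at the foot of its black rubber face, which looks to holder -y; axes as the holder. The moving jaw has a sprung face; it slides a loose tin along until it meets the fixed jaw. Its springs press with 18 N just after touch, 34 N a quarter turn past touch (about 11 N per rad). Over 46 N dents the tin.
- knob_grip (a point): Grip point of the orange knob, on its vertical axis, 118 mm to holder -y from the bed centre, 71.5 mm above the worktop. The upright bar is 46 mm long (this point's x), 13 mm thick (y: grip across it), from 17 mm below to 13 mm above this point; the housing top is 30 mm below it. It turns in place; clockwise from above closes the jaws. A quarter to two thirds of a turn (at least 1.5 rad) brings both jaws to the tin.
- knob: The same knob; origin on its axis at its foot, x along the bar. Turning freely takes about 0.2 Nm; when both jaws touch the tin, the torque rises by 0.065 Nm within the first 0.2 rad, then by 0.042 Nm per further rad. It is self-locking: it stays when released.
- jam_jar: Glass jar with yellow lid, 66 mm across, 100 mm tall, loose (not its twin that stands at the back); origin at the centre of its underside. To be left alone.
- pepper_shaker: Clear shaker with grey cap, 44 mm across, 90 mm tall, loose; origin at the centre of its underside. To be left alone.

How it is judged (in metres and radians):
On the way, in this order (a step that is already met when the one before it is completed fails the run):
1. the tin stands upright on the bed between the open jaws, released, not yet clamped (x of tin_center in the frame of holder between -0.02 and 0.02 m and y of tin_center in the frame of holder between -0.015 and 0.015 m and z of tin_center in the frame of holder between 0.045 and 0.052 m and angle between tin's own z axis and vertical below 0.1 rad and contact force between the fingers and tin below 0.3 N and contact force between tin and fixed_jaw below 5 N), for 0.2 s.
2. the knob has brought the jaws onto the tin: it is pressed on the fixed jaw with more than 10 N, without the fingers on it (x of tin_center in the frame of holder between -0.02 and 0.02 m and y of tin_center in the frame of holder between -0.015 and 0.015 m and z of tin_center in the frame of holder between 0.045 and 0.052 m and angle between tin's own z axis and vertical below 0.1 rad and contact force between the fingers and tin below 0.3 N and contact force between tin and fixed_jaw above 10 N), for 0.2 s.
At the end, for the whole second after the job is handed in: The tin stands upright and released on the bed (within 20 mm along holder x, 15 mm along y of its centre), at rest, pressed on the fixed jaw with 27.5 to 40 N: a quarter turn past touch, within about 30 degrees. Jam jar and pepper shaker within 30 mm of their starts (x of tin_center in the frame of holder between -0.02 and 0.02 m and y of tin_center in the frame of holder between -0.015 and 0.015 m and z of tin_center in the frame of holder between 0.045 and 0.052 m and angle between tin's own z axis and vertical below 0.1 rad and contact force between the fingers and tin below 0.3 N and contact force between tin and fixed_jaw between 27.5 and 40 N and linear speed of tin below 0.01 m/s and distance of each of jam_jar, pepper_shaker from where it was at the start of the episode below 0.03 m).
It fails at once if the tin is pressed on the fixed jaw with more than 46 N (knob over-tightened) (contact force between tin and fixed_jaw above 46 N).
It fails at once if the jam jar or the pepper shaker is moved by more than 30 mm or tipped (distance of any of jam_jar, pepper_shaker from where it was at the start of the episode above 0.03 m or angle between any of jam_jar, pepper_shaker's own z axis and vertical above 0.4 rad).
It also fails if it takes over 72 s, if anything falls off the work surface, if the arm or the gripper's body presses on something with over 40 N, if the wrist force passes 120 N, or if a joint passes its speed limit or range.

ROBOT

A 6-joint arm with a two-finger parallel gripper is mounted at the origin on a cart in front of the work surface, level with it; the furniture and walls round the work are solid. World frame = base frame: x ahead of the robot, y to its left, z up, the work surface at z = 0. Lengths are in mm, angles in rad, forces in N, time in s.
With the tool pointing down it reaches from about 400 to 825 mm from the base axis. Payload 7 kg.
Tool frame: the origin (TCP) lies midway between the tips of the shut fingers; the grasp point (between the pads) lies 19 mm behind it; z points along the fingers, y is the line along which they close (so a half turn about z gives the same grasp; the last joint's range is limited). The gripper opens to 88 mm and grips with 3 to 60 N. Pads are 19 mm wide; open, the fingers measure 130 mm over their backs; the gripper's body (78 mm by 193 mm) begins 47 mm behind the grasp point.
Start: joints at [1.617, 0.359, 0.012, 0, -1.224, -0.288], TCP at [161.64, 655.338, 226.561] pointing down, gripper open.
Joint ranges: [-3.07, 3.07], [-1.43, 2.12], [-1.02, 1.25], [-3.03, 1.67], [-3.05, -0], [-3.03, 3.03]. Speed limits (rad/s): [2.39, 2.39, 3.01, 3.14, 3.14, 3.14].

INTERFACE

Orientations are given as a unit quaternion [x, y, z, w].
In Python, from cell import r gives the robot as it stands.
- The arm moves only by the tool arm_command, never from a script. Its argument "motion" is a list of rows, each a list of 3 entries, a list of its own where there are three numbers: the turn, a rotation vector about the tool's x, y, z in degrees, then the shift along the tool's x, y, z in cm, then the closure, from 0 (fully open) to 1 (shut). In form: [[[ax, ay, az], [tx, ty, tz], jaw], ...]. A call has 1 to 20 rows; each row shifts and turns the commanded pose from where the row before left it, along the tool's axes as they then stand; what a row does not reach is not made up. A row lasts 1/10 s, in which the tool goes at most 50 mm and 8.59 degrees, less where a joint would pass 70% of its speed; a pose out of reach is approached as far as the arm can. A call is refused whole if a number of a shift passes 5 or a number of a turn 8.59, either way. A call with a gripper value outside its range is refused whole. The fingers move at their own pace and stop on an object; the grip force is fixed at half the most. Time passes only in rows, so rows that do not move let the fingers close. It gives the time, the measured TCP pose, the force, the opening and the grip force at its end, in the units of the state.
- r.sense(): the state, without advancing time (a new reading comes with each control period).
- r.grab_frame(name): name is "scene" or "top" or "wrist"; returns the picture (384x512x3 uint8, red, green, blue); there is no depth.
- r.camera_info(name): a dict with "fov_y" (degrees; the focal length in pixels is half the picture's height over the tangent of half this angle, whatever the lens; pixels are square), "cx", "cy" (the principal point, pixels), "R" (3x3) and "t" (3): a world point X has camera coordinates R X + t. Camera axes: x right, y down, z forward; pixel columns grow to the right and rows downward; lengths in mm; the calibration is good to about 2 mm. A picture is of the moment at which its call begins: read the wrist's pose just before it. camera_info takes no time and is no camera call; for the wrist camera it gives the pose at the moment of the call.
- r.sign_off(): hands the job in; it is judged then, once.
Trained networks look in the newest picture that a camera, given by its name, has taken for a name from the list of things; names that differ only in an ending like _2 or _b are one class to them, and where a whole thing is asked for, a point or a joint stands for the part that bears it (a point fixed in the world has none). Each returns a list of dicts, best first, with "confidence" (0 to 1); they miss things now and then, are a little off and sometimes report something else, mostly with a low value. They report only what shows in the picture. A call takes as long as a camera call.
- r.trace(query, camera): "mask" (384x512 bool, what is visible of it) and "extent" ([left, top, width, height] in pixels, round what is visible of it).
The state is a dict: "t": time; "joint_positions": joint angles; "joint_vel": joint speeds; "joint_efforts": joint torques, N m; "eef_pos": TCP position; "tool_rot": TCP orientation; "contact_force": force on the tool from outside, world axes, zero at the start; "moment": the same for the moment, N m; "finger_gap": opening from 0.0 (shut) to 1.0 (fully open); "finger_force": force on a finger pad.
Only numpy, scipy, OpenCV 4.12 (cv2) and the standard library are available. Lean on these libraries where they do the work, as an engineer would, in place of code of your own. Each camera call takes 0.05 s, during which the arm holds its last target. There are 200 camera calls.

## Working session

There is one attempt and no reset: what is moved stays moved. The work goes in short steps, Python scripts to look and compute and a tool call to move; the robot and the scene stay as the last step left them, time stands still between calls to the robot, and variables do not carry over. Pictures are saved under pics/ and viewed, at most 10 in all, crops included, and the job is handed in when it is done.

Besides the shell and the picture viewer there is one more tool, called after "Request:" as name(argument=value, ...), one argument or row to a line, values as JSON. arm_command: Moves the arm, as the interface text tells. Its arguments: {"type":"object","properties":{"motion":{"type":"array","items":{"type":"array"}}},"required":["motion"]}

```bash
mkdir -p pics; cat > h.py <<'E'
import numpy as np, cv2
from cell import r
from scipy.spatial.transform import Rotation as Ro
def cam(n):
    c=r.camera_info(n); f=192/np.tan(np.radians(c['fov_y'])/2)
    return f,c['cx'],c['cy'],np.array(c['R']),np.array(c['t'])
def ray(n,u,v,z):
    f,cx,cy,R,t=cam(n); o=-R.T@t; d=R.T@np.array([(u-cx)/f,(v-cy)/f,1]); return o+d*(z-o[2])/d[2]
def proj(n,X):
    f,cx,cy,R,t=cam(n); p=R@np.asarray(X,float)+t; return np.array([cx+f*p[0]/p[2],cy+f*p[1]/p[2]])
def save(n,name):
    im=r.grab_frame(n); cv2.imwrite('pics/'+name,cv2.cvtColor(im,cv2.COLOR_RGB2BGR)); return im
E
python3 - <<'E'
from h import *
a=save('scene','s0.png');b=save('top','t0.png')
cv2.imwrite('pics/st.png',cv2.cvtColor(np.vstack([a,b])[:, :],cv2.COLOR_RGB2BGR))
for c in('scene','top'):
    print(c,r.camera_info(c))
    for q in('tin','holder','fixed_jaw','knob','jam_jar','pepper_shaker'):
        for d in r.trace(q,c)[:3]:
            m=d['mask'];ys,xs=np.nonzero(m);print(q,round(d['confidence'],2),d['extent'],xs.mean().round(1),ys.mean().round(1),m.sum())
print(r.sense())
E
```

```text
scene {'fov_y': 56.78066113280986, 'cx': 261.54355792389526, 'cy': 193.39757959854256, 'R': array([[ 0.82596847, -0.5633666 , -0.01985361],
       [-0.29573706, -0.40306771, -0.86606929],
       [ 0.47991216,  0.72121737, -0.4995296 ]]), 't': array([-335.24712297,  283.73469595,  545.88112438])}
tin 0.58 [203.5, 182.4, 25.6, 30.8] 215.9 199.4 703
holder 0.92 [232.7, 224.6, 110.9, 65.9] 293.6 254.5 3678
fixed_jaw 0.79 [240.5, 216.0, 35.2, 23.3] 257.4 228.7 348
knob 0.7 [307.2, 229.2, 16.5, 26.4] 314.4 242.3 296
jam_jar 0.74 [209.0, 152.2, 23.7, 35.0] 222.2 167.1 710
pepper_shaker 0.8 [251.6, 167.1, 17.5, 32.8] 258.2 184.5 441
top {'fov_y': 43.4574549844087, 'cx': 263.33611251053236, 'cy': 190.14635503227214, 'R': array([[-0.02181294, -0.99976109,  0.00140079],
       [-0.982033  ,  0.02116341, -0.1875188 ],
       [ 0.18744435, -0.00546596, -0.98226002]]), 't': array([ 162.63010747,  522.49256678, 1030.49405226])}
tin 0.62 [198.8, 213.2, 29.3, 30.1] 213.5 228.9 592
holder 0.84 [261.5, 173.8, 112.3, 70.7] 322.0 208.4 4869
holder 0.35 [133.6, 171.4, 38.8, 37.0] 154.1 187.1 985
fixed_jaw
[... 411 characters left out ...]
nt_positions': array([ 1.61705935e+00,  3.58524825e-01,  1.18902704e-02,  1.43185160e-06,
       -1.22412316e+00, -2.88109753e-01]), 'joint_vel': array([-0.00066357,  0.00121274,  0.00013085,  0.00120375, -0.00056345,
        0.00297086]), 'joint_efforts': array([-3.54369240e-05, -5.82165813e+01,  2.93248540e+01,  7.00138539e+00,
        1.25430300e-02, -7.25877129e-06]), 'eef_pos': array([161.66742052, 655.31548818, 226.60590836]), 'tool_rot': array([ 9.92697704e-01, -1.20628638e-01, -2.54879833e-06, -1.91492409e-05]), 'contact_force': array([ 0.20409664, -0.50516515,  0.28897709]), 'moment': array([0.0606244 , 0.04005066, 0.03264973]), 'finger_force': 0.0, 'finger_gap': 1.0016274067617055}
```

View pics/t0.png

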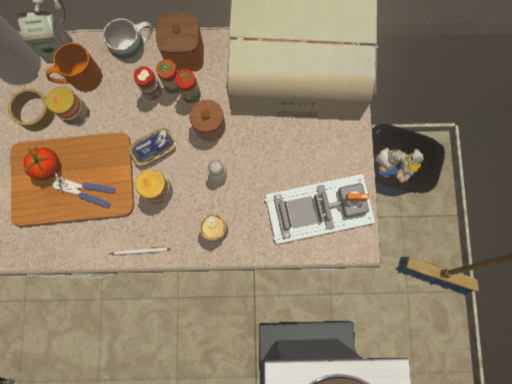

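View pics/s0.png

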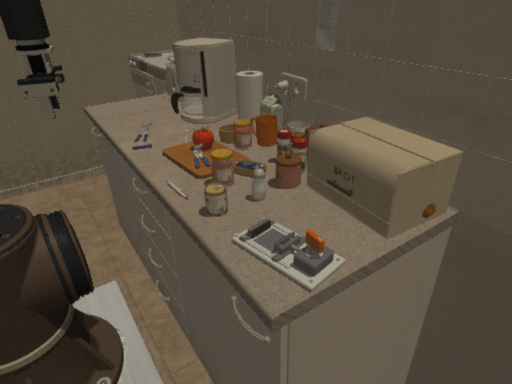

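The top view shows the tin at (213,229), jar at (153,187), shaker at (217,172) and holder at (320,208). The holder's orange knob is at (357,197) and its fixed jaw at about (282,216). The scene view agrees.

```bash
python3 - <<'E'
from h import *
from scipy.optimize import minimize
r.grab_frame('top');r.grab_frame('scene')
# cylinders: fit silhouette of model cylinder to mask, both cameras
def cyl(n,x,y,R,H):
    a=np.linspace(0,2*np.pi,40)
    P=[proj(n,(x+R*np.cos(t),y+R*np.sin(t),z)) for t in a for z in(0,H)]
    return cv2.convexHull(np.array(P,np.float32))
def iou(h,m):
    k=np.zeros(m.shape,np.uint8);cv2.fillPoly(k,[np.round(h*16).astype(int)],1,shift=4);k=k>0
    return (k&m).sum()/(k|m).sum()
for q,R,H in(('tin',28.5,72),('jam_jar',33,100),('pepper_shaker',22,90)):
  for c in('top','scene'):
    d=r.trace(q,c)
    if not d: print(q,c,'none');continue
    m=d[0]['mask'];ys,xs=np.nonzero(m)
    p0=ray(c,xs.mean(),ys.mean(),H/2)[:2]
    s=minimize(lambda p:-iou(cyl(c,*p,R,H),m),p0,method='Nelder-Mead',options=dict(initial_simplex=p0+np.array([[0,0],[15,0],[0,15]])))
    print(q,c,p0.round(1),s.x.round(1),round(-s.fun,3))
d=r.trace('holder','top')[0]['mask'].astype(np.uint8)
(cx,cy),sz,an=cv2.minAreaRect(np.argwhere(d)[:,::-1].astype(np.float32));b=cv2.boxPoints(((cx,cy),sz,an))
B=np.array([ray('top',*p,12)[:2] for p in b]);print(B.round(1),B.mean(0),[np.linalg.norm(B[i]-B[i-1]).round(1) for i in range(4)])
k=r.trace('knob','top')[0]['mask'];ys,xs=np.nonzero(k);print('knob',ray('top',xs.mean(),ys.mean(),80))
E
```

```text
Traceback (most recent call last):
  File "h.py", line 10, in proj
    f,cx,cy,R,t=cam(n); p=R@np.asarray(X,float)+t; return np.array([cx+f*p[0]/p[2],cy+f*p[1]/p[2]])
                ~~~^^^
  File "h.py", line 5, in cam
    c=r.camera_info(n); f=192/np.tan(np.radians(c['fov_y'])/2)
ValueError: time passes only in moves, steps and waits
```

```bash
sed -i 's/^def cam/from functools import cache\n@cache\ndef cam/' h.py
cat >> h.py <<'E'
from scipy.optimize import minimize
def cyl(n,x,y,R,H,z0=0):
    a=np.linspace(0,2*np.pi,40)
    return cv2.convexHull(np.array([proj(n,(x+R*np.cos(t),y+R*np.sin(t),z)) for t in a for z in(z0,z0+H)],np.float32))
def iou(hs,m):
    k=np.zeros(m.shape,np.uint8)
    for h in hs: cv2.fillPoly(k,[np.round(h*16).astype(int)],1,shift=4)
    k=k>0; return (k&m).sum()/(k|m).sum()
def fit(f,m,p0,st):
    s=minimize(lambda p:-iou(f(p),m),p0,method='Nelder-Mead',options=dict(initial_simplex=np.array(p0)+np.vstack([np.zeros(len(p0)),np.diag(st)]),xatol=.02,fatol=1e-5))
    return s.x,-s.fun
def box(n,x,y,th,bx,by,bz):
    c,s=np.cos(th),np.sin(th)
    return cv2.convexHull(np.array([proj(n,(x+c*a-s*b,y+s*a+c*b,z)) for a in bx for b in by for z in bz],np.float32))
E
python3 - <<'E'
from h import *
r.grab_frame('top');r.grab_frame('scene')
for q,R,H in(('tin',28.5,72),('jam_jar',33,100),('pepper_shaker',22,90)):
  for c in('top','scene'):
    d=r.trace(q,c)
    if not d: print(q,c,'none');continue
    m=d[0]['mask'];ys,xs=np.nonzero(m)
    p0=ray(c,xs.mean(),ys.mean(),H/2)[:2]
    x,f=fit(lambda p:[cyl(c,*p,R,H)],m,p0,[15,15]);print(q,c,p0.round(1),x.round(1),round(f,3))
m=r.trace('holder','top')[0]['mask']
(cx,cy),sz,an=cv2.minAreaRect(np.argwhere(m)[:,::-1].astype(np.float32));b=cv2.boxPoints(((cx,cy),sz,an))
B=np.array([ray('top',*p,12)[:2] for p in b]);print(B.round(1).tolist(),B.mean(0),[np.linalg.norm(B[i]-B[i-1]).round(1) for i in range(4)])
k=r.trace('knob','top')[0]['mask'];ys,xs=np.nonzero(k);print('knob',ray('top',xs.mean(),ys.mean(),80))
print(r.camera_info('wrist'))
E
```

```text
tin top [443.4 264.8] [442.  262.1] 0.829
tin scene [441.8 264.6] [442.7 267.1] 0.897
jam_jar top [536.8 396.7] [535.1 394.8] 0.928
jam_jar scene [538.9 402.7] [540.9 407.4] 0.844
pepper_shaker top [570.7 254.6] [568.6 254.4] 0.698
pepper_shaker scene [566.2 248.8] [568.4 258. ] 0.732
[[523.4, 149.2], [569.1, -85.9], [448.4, -103.6], [404.6, 127.1]] [486.34529106  21.7108158 ] [np.float64(120.8), np.float64(239.5), np.float64(122.0), np.float64(234.7)]
knob [498.75556837 -51.24136258  80.        ]
{'fov_y': 64.70661747833243, 'cx': 251.24537367782983, 'cy': 188.65610681671126, 'R': array([[-2.38884185e-01, -9.71047947e-01, -4.80990589e-04],
       [-9.25940794e-01,  2.27638258e-01,  3.01354390e-01],
       [-2.92520070e-01,  7.24341667e-02, -9.53512087e-01]]), 't': array([675.32769949, -39.04271596, 390.77006433])}
```

```bash
cat >> h.py <<'E'
def plan(p,phi=None):
    s=r.sense(); M=Ro.from_quat(s['tool_rot']); m=M.as_matrix()
    cur=np.degrees(np.arctan2(m[1,0],m[0,0])); a=0 if phi is None else -((phi-cur+180)%360-180)
    tilt=np.degrees(np.cross(m[:,2],[0,0,-1])); T=(M*Ro.from_euler('z',a,degrees=True)).as_matrix()
    d=T.T@(np.array(p)-s['eef_pos'])/10
    print('t',s['t'],'pos',s['eef_pos'].round(1),'phi',cur.round(2),'j6',s['joint_positions'][5].round(2),'F',s['contact_force'].round(1),'Mz',s['moment'].round(3),'gap',round(s['finger_gap']*88,1),s['finger_force'])
    print('turnz',round(a,2),'tilt(tool)',(m.T@tilt).round(2),'then shift cm',d.round(3))
E
python3 - <<'E'
from h import *
f,cx,cy,R,t=cam('wrist');print('cam',-R.T@t)
plan([442,265,200],-79.1)
E
```

```text
cam [239.48195013 636.35808787 384.69449972]
t 1.35 pos [161.6 655.3 226.6] phi -13.85 j6 -0.29 F [-0.6 -0.2  0.3] Mz [-0.006 -0.003 -0.005] gap 87.9 0.0
turnz 65.25 tilt(tool) [ 0. -0.  0.] then shift cm [ 43.632 -20.149   2.659]
```

Request:
arm_command(
  motion=[
    [[0,0,8.16],[0,0,0],0],
    [[0,0,8.16],[0,0,0],0],
    [[0,0,8.16],[0,0,0],0],
    [[0,0,8.16],[0,0,0],0],
    [[0,0,8.16],[0,0,0],0],
    [[0,0,8.16],[0,0,0],0],
    [[0,0,8.16],[0,0,0],0],
    [[0,0,8.13],[0,0,0],0],
    [[0,0,0],[3.97,-1.83,0.24],0],
    [[0,0,0],[3.97,-1.83,0.24],0],
    [[0,0,0],[3.97,-1.83,0.24],0],
    [[0,0,0],[3.97,-1.83,0.24],0],
    [[0,0,0],[3.97,-1.83,0.24],0],
    [[0,0,0],[3.97,-1.83,0.24],0],
    [[0,0,0],[3.97,-1.83,0.24],0],
    [[0,0,0],[3.97,-1.83,0.24],0],
    [[0,0,0],[3.97,-1.83,0.24],0],
    [[0,0,0],[3.97,-1.83,0.24],0],
    [[0,0,0],[3.97,-1.83,0.24],0],
    [[0,0,0],[0,0,0],0],
  ],
)

```text
t: 3.35
eef_pos: [443.5, 260.8, 200.0]
tool_rot: [0.77, -0.638, 0.0, 0.0]
contact_force: [0.7, -0.6, -0.5]
finger_gap: 0.999
finger_force: 0.0
```

```bash
python3 - <<'E'
from h import *
im=save('wrist','w1.png');plan([442,265,100],-79.1)
for q,R,H in(('tin',28.5,72),('holder',0,0)):
  for d in r.trace(q,'wrist')[:2]:
    m=d['mask'];ys,xs=np.nonzero(m);print(q,d['confidence'],d['extent'])
    if q=='tin':
        p0=ray('wrist',xs.mean(),ys.mean(),H/2)[:2]
        x,f=fit(lambda p:[cyl('wrist',*p,R,H)],m,p0,[15,15]);print(p0,x,f)
E
```

```text
t 3.4 pos [442.9 262.4 200.1] phi -79.33 j6 -0.73 F [0.3 0.1 0.1] Mz [ 0.096 -0.029  0.006] gap 88.0 0.0
turnz -0.23 tilt(tool) [ 0.01 -0.01  0.  ] then shift cm [-0.27   0.038 10.012]
tin 0.66 [222.5, 144.9, 58.4, 70.5]
[438.61158172 271.95704984] [439.35285131 267.36128854] 0.9599353796445881
holder 0.8 [192.1, 1.6, 120.7, 53.4]
```

View pics/w1.png

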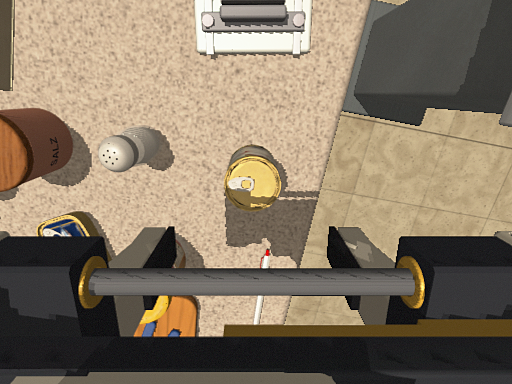

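The wrist view shows the tin lid at (252,180), the shaker at (125,150) and the holder's fixed-jaw end at (253,20). The tin fit comes to (440,267).

Request:
arm_command(
  motion=[
    [[0,0,-0.2],[0,0,3],0],
    [[0,0,0],[-0.4,0.2,3.5],0],
    [[0,0,0],[0,0,3.5],0],
    [[0,0,0],[0,0,0],0],
    [[0,0,0],[0,0,0],0],
  ],
)

```text
t: 4.0
eef_pos: [439.0, 269.0, 100.7]
tool_rot: [0.773, -0.635, 0.0, 0.0]
contact_force: [-0.0, 0.0, 0.6]
finger_gap: 1.001
finger_force: 0.0
```

```bash
python3 - <<'E'
from h import *
im=save('wrist','w2.png');plan([440,267,34],-79.1)
for d in r.trace('tin','wrist')[:2]:
    m=d['mask'];ys,xs=np.nonzero(m);print(d['confidence'],d['extent'])
    p0=ray('wrist',xs.mean(),ys.mean(),36)[:2]
    x,f=fit(lambda p:[cyl('wrist',*p,28.5,72)],m,p0,[15,15]);print(p0,x,f)
E
```

```text
t 4.05 pos [439.6 269.5 101.6] phi -78.8 j6 -0.74 F [0.4 0.2 1.1] Mz [ 0.121 -0.116 -0.014] gap 88.0 0.0
turnz 0.3 tilt(tool) [-0.08  0.03  0.  ] then shift cm [0.253 0.015 6.764]
0.67 [207.6, 153.9, 82.1, 98.9]
[440.10495597 272.57663359] [441.05915495 266.43085857] 0.971049457177322
0.23 [172.4, 0.0, 161.1, 23.9]
[463.99116057 140.18645764] [482.86887663 131.74438001] 0.39980099502487565
```

Consistent: the tin is at (441,266.5). Next I descend and grip.

Request:
arm_command(
  motion=[
    [[0,0,0.3],[0.3,0.1,1.0],0],
    [[0,0,0],[0,0,3],0],
    [[0,0,0],[0,0,2.75],0],
    [[0,0,0],[0,0,0],0],
    [[0,0,0],[0,0,0],0],
    [[0,0,0],[0,0,0],0.6],
    [[0,0,0],[0,0,0],0.6],
    [[0,0,0],[0,0,0],0.6],
    [[0,0,0],[0,0,0],0.6],
    [[0,0,0],[0,0,0],0.6],
    [[0,0,0],[0,0,0],0.6],
  ],
)

```text
t: 5.2
eef_pos: [439.4, 265.6, 33.4]
tool_rot: [0.771, -0.637, 0.0, -0.001]
contact_force: [0.7, -0.3, 6.7]
finger_gap: 0.649
finger_force: 30.0
```

```bash
python3 - <<'E'
from h import *
plan([441,267,220],-79.1)
E
```

```text
t 5.2 pos [439.4 265.6  33.4] phi -79.18 j6 -0.74 F [ 0.7 -0.3  6.7] Mz [ 0.098 -0.162 -0.018] gap 57.1 30.00225394964218
turnz -0.08 tilt(tool) [-0.09  0.05  0.  ] then shift cm [ -0.12   -0.212 -18.66 ]
```

Request:
arm_command(
  motion=[
    [[0,0,0],[0,0,-3],0.6],
    [[0,0,0],[0,0,-4.5],0.6],
    [[0,0,0],[0,0,-4.5],0.6],
    [[0,0,0],[0,0,-4.6],0.6],
    [[0,0,0],[3.5,0,0],0.6],
    [[0,0,0],[4,0.2,0],0.6],
    [[0,0,0],[4,0,0],0.6],
    [[0,0,0],[0,0,0],0.6],
    [[0,0,0],[0,0,0],0.6],
    [[0,0,0],[0,0,0],0.6],
  ],
)

```text
t: 6.2
eef_pos: [458.1, 151.9, 198.4]
tool_rot: [0.77, -0.638, -0.0, 0.0]
contact_force: [0.1, 0.7, -1.7]
finger_gap: 0.648
finger_force: 30.0
```

```bash
python3 - <<'E'
from h import *
plan([441,267,220],-79.1)
im=save('wrist','w3.png')
res={}
for q in('holder','fixed_jaw','knob','tin'):
  for d in r.trace(q,'wrist')[:2]:
    print(q,d['confidence'],d['extent']);res.setdefault(q,d['mask'])
np.savez('w3.npz',**res)
m=res['holder']
(c,sz,an)=cv2.minAreaRect(np.argwhere(m)[:,::-1].astype(np.float32));b=cv2.boxPoints((c,sz,an))
print([ray('wrist',*p,12).round(1)[:2].tolist() for p in b])
E
```

```text
t 6.2 pos [458.1 151.9 198.4] phi -79.21 j6 -0.54 F [ 0.1  0.7 -1.7] Mz [ 0.097 -0.042  0.008] gap 57.0 29.99928742647171
turnz -0.11 tilt(tool) [ 0.03 -0.    0.  ] then shift cm [-11.629  -0.498  -2.164]
holder 0.63 [188.7, 0.7, 116.2, 157.7]
fixed_jaw 0.86 [203.1, 118.5, 89.2, 21.1]
fixed_jaw 0.53 [186.1, 0.9, 122.2, 160.9]
tin 0.63 [192.3, 176.8, 119.9, 151.3]
tin 0.43 [125.2, 211.9, 40.6, 38.4]
[[550.4, -2.2], [434.9, -24.4], [396.4, 129.9], [530.2, 155.7]]
```

View pics/w3.png

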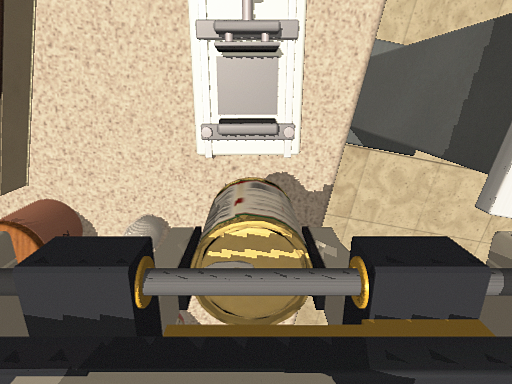

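The wrist view shows the tin held at about (250,250). The holder is ahead of it, with its bed pad at about x 218–277, y 56–115, the fixed jaw at y≈125 and the moving jaw at y≈35. I'll zoom in and overlay the model.

```bash
python3 - <<'E'
from h import *
im=cv2.imread('pics/w3.png')
for n,u,v in(('padTL',218,56),('padTR',277,56),('padBL',217,115),('padBR',278,115)):print(n,ray('wrist',u,v,12).round(1))
for n,u,v in(('plateL0',205,155),('plateL1',192,25),('plateR0',297,155),('plateR1',301,25)):print(n,ray('wrist',u,v,12).round(1))
c=im[0:165,180:315];cv2.imwrite('pics/w3c.png',cv2.resize(c,None,fx=3.6,fy=3.6,interpolation=cv2.INTER_CUBIC))
np.save('cam3.npy',np.array(cam('wrist'),dtype=object),allow_pickle=True)
E
```

```text
padTL [513.  43.  12.]
padTR [452.3  31.3  12. ]
padBL [504.6 102.7  12. ]
padBR [438.3  89.9  12. ]
plateL0 [511.2 149.6  12. ]
plateL1 [543.5  19.2  12. ]
plateR0 [407.2 129.6  12. ]
plateR1 [434.5  -1.7  12. ]
```

View pics/w3c.png

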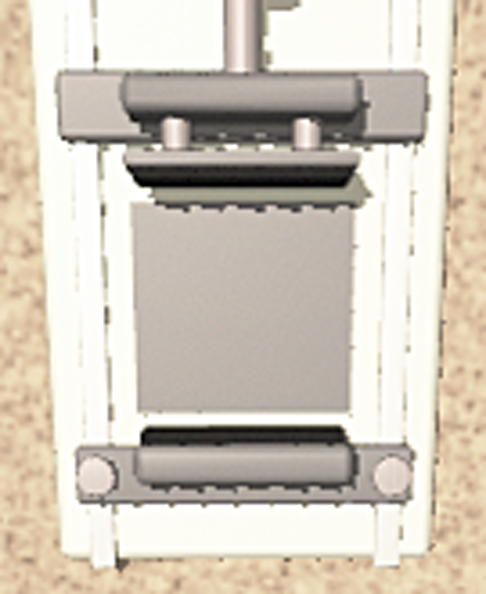

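```bash
python3 - <<'E'
from h import *
g=lambda x,y,z:ray('wrist',180+(x+.5)/3.6-.5,(y+.5)/3.6-.5,z)[:2]
C=[g(64,553,12),g(436,553,12),g(455,0,12),g(33,0,12)]
print('plate',np.round(C,1).tolist(),'width',np.linalg.norm(C[0]-C[1]),np.linalg.norm(C[2]-C[3]))
ax=(C[0]+C[1]-C[2]-C[3]);ax/=np.linalg.norm(ax);e=C[0]-C[1]
print('th from long',np.degrees(np.arctan2(-ax[0],ax[1])),'from short',np.degrees(np.arctan2(e[1],e[0])))
P=[g(131,203,12),g(353,203,12),g(349,412,12),g(136,412,12)];bed=np.mean(P,0)
print('pad',np.round(P,1).tolist(),bed)
th=np.radians(10.9);hy=np.array([-np.sin(th),np.cos(th)]);hx=np.array([np.cos(th),np.sin(th)])
f=lambda p:(round((p-bed)@hx,1),round((p-bed)@hy,1))
print('plate',[f(p) for p in C])
for n,x,y,z in(('fix foot',243,427,12),('fix top',243,445,36),('mov foot',243,185,12),('mov top',243,165,36)):print(n,f(g(x,y,z)))
print('wrist cam',-cam('wrist')[3].T@cam('wrist')[4])
E
```

```text
plate [[520.1, 149.3], [403.4, 126.8], [435.0, -24.7], [549.6, -2.6]] width 118.84059499635386 116.75575827105448
th from long 11.383045134853445 from short 10.890919356359056
pad [[515.0, 43.4], [451.6, 31.2], [440.1, 89.2], [504.3, 101.6]] [477.74509131  66.35646366]
plate [(np.float64(57.3), np.float64(73.4)), (np.float64(-61.6), np.float64(73.4)), (np.float64(-59.2), np.float64(-81.3)), (np.float64(57.5), np.float64(-81.3))]
fix foot (np.float64(-0.1), np.float64(34.1))
fix top (np.float64(-0.4), np.float64(37.3))
mov foot (np.float64(-0.4), np.float64(-34.4))
mov top (np.float64(-0.7), np.float64(-36.4))
wrist cam [471.87219856  72.43557095 356.61667804]
```

Request:
arm_command(
  motion=[
    [[0,0,0],[3,0,1],0.6],
    [[0,0,0],[3.2,-0.1,3],0.6],
    [[0,0,0],[2.5,-0.1,3],0.6],
    [[0,0,0],[0,0,1],0.6],
    [[0,0,0],[0,0,0],0.6],
    [[0,0,0],[0,0,0],0.6],
    [[0,0,0],[0,0,0],0.6],
  ],
)

```text
t: 7.15
eef_pos: [477.4, 67.7, 119.8]
tool_rot: [0.771, -0.637, 0.0, -0.001]
contact_force: [-0.3, -0.0, -2.1]
finger_gap: 0.649
finger_force: 30.0
```

```bash
python3 - <<'E'
from h import *
plan([477.4,65.7,46],-79.0)
E
```

```text
t 7.15 pos [477.4  67.7 119.8] phi -79.13 j6 -0.36 F [-0.3 -0.  -2.1] Mz [0.141 0.007 0.045] gap 57.2 29.999301731586456
turnz -0.13 tilt(tool) [-0.12  0.03  0.  ] then shift cm [0.199 0.057 7.383]
```

Request:
arm_command(
  motion=[
    [[0,0,0],[0.2,0,1.5],0.6],
    [[0,0,0],[0,0,2.5],0.6],
    [[0,0,0],[0,0,2],0.6],
    [[0,0,0],[0,0,0.8],0.6],
    [[0,0,0],[0,0,0],0.6],
    [[0,0,0],[0,0,0],0.6],
  ],
)

```text
t: 7.75
eef_pos: [477.7, 65.2, 51.7]
tool_rot: [0.771, -0.637, 0.0, -0.001]
contact_force: [0.3, 0.7, -1.4]
finger_gap: 0.651
finger_force: 30.0
```

```bash
python3 - <<'E'
from h import *
plan([477.4,65.7,46],-79.0)
E
```

```text
t 7.75 pos [477.7  65.2  51.7] phi -79.15 j6 -0.36 F [ 0.3  0.7 -1.4] Mz [ 0.076 -0.084 -0.005] gap 57.3 29.99924898147583
turnz -0.15 tilt(tool) [-0.08  0.01 -0.  ] then shift cm [-0.052  0.024  0.569]
```

Request:
arm_command(
  motion=[
    [[0,0,0],[0,0,0.3],0.6],
    [[0,0,0],[0,0,0.2],0.6],
    [[0,0,0],[0,0,0.1],0.6],
    [[0,0,0],[0,0,0],0.6],
    [[0,0,0],[0,0,0],0.6],
  ],
)

```text
t: 8.25
eef_pos: [477.2, 64.7, 45.4]
tool_rot: [0.771, -0.637, 0.0, -0.0]
contact_force: [-2.2, -0.4, 4.8]
finger_gap: 0.649
finger_force: 30.0
```

The tin is seated on the bed. Next I open, rise, and move back to look.

Request:
arm_command(
  motion=[
    [[0,0,0],[0,0,0],0.3],
    [[0,0,0],[0,0,0],0.1],
    [[0,0,0],[0,0,0],0],
    [[0,0,0],[0,0,0],0],
    [[0,0,0],[0,0,0],0],
    [[0,0,0],[0,0,-3],0],
    [[0,0,0],[0,0,-4],0],
    [[0,0,0],[0,0,-4],0],
    [[0,0,0],[-2,0,-4],0],
    [[0,0,0],[-2,0,-3],0],
    [[0,0,0],[0,0,0],0],
    [[0,0,0],[0,0,0],0],
  ],
)

```text
t: 9.45
eef_pos: [469.4, 104.4, 225.2]
tool_rot: [0.771, -0.637, 0.0, -0.001]
contact_force: [0.2, -0.6, -1.6]
finger_gap: 0.998
finger_force: 0.0
```

```bash
python3 - <<'E'
from h import *
im=save('wrist','w4.png');plan([477.4,65.7,46],-79.0)
for q in('tin','knob'):
  for d in r.trace(q,'wrist')[:1]:
    m=d['mask'];print(q,d['confidence'],d['extent'])
    ys,xs=np.nonzero(m)
    if q=='tin':
        x,f=fit(lambda p:[cyl('wrist',*p,28.5,72,12)],m,ray('wrist',xs.mean(),ys.mean(),48)[:2],[15,15]);print(x,f)
    else:
        p0=list(ray('wrist',xs.mean(),ys.mean(),80)[:2])
        best=max((fit(lambda p:[box('wrist',*p,(-23,23),(-6.5,6.5),(54.5,84.5))],m,p0+[a],[8,8,.3]) for a in(0.,.8,1.6,2.4)),key=lambda s:s[1]);print('knob',best,np.degrees(best[0][2]))
E
```

```text
t 9.5 pos [469.  103.8 224.2] phi -79.19 j6 -0.44 F [ 0.5 -0.  -0.6] Mz [ 0.013 -0.031 -0.033] gap 88.1 0.0
turnz -0.19 tilt(tool) [ 0.03  0.01 -0.  ] then shift cm [ 3.909 -0.112 17.821]
knob 0.6 [206.3, 158.8, 86.6, 19.9]
knob (array([487.69122464,  99.45658025,   3.36287657]), np.float64(0.4918144611186903)) 192.67863467316317
```

View pics/w4.png

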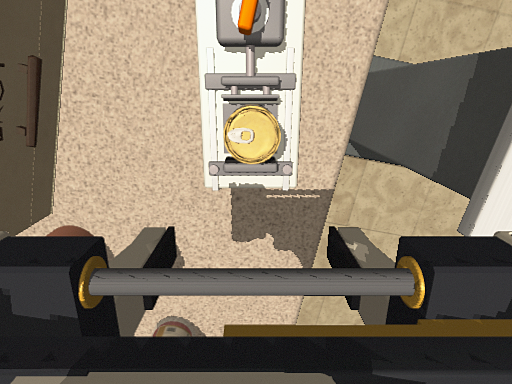

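The tin stands on the bed between the open jaws, with its lid at (251,135). The knob's orange bar is at (248,12), partly out of view, so I move forward to see it.

Request:
arm_command(
  motion=[
    [[0,0,0],[4,0,0],0],
    [[0,0,0],[4,0,0],0],
    [[0,0,0],[3.7,0,0.5],0],
    [[0,0,0],[0,0,0],0],
    [[0,0,0],[0,0,0],0],
    [[0,0,0],[0,0,0],0],
  ],
)

```text
t: 10.2
eef_pos: [491.1, -11.1, 219.1]
tool_rot: [0.77, -0.638, -0.0, 0.001]
contact_force: [-0.5, 0.8, 1.0]
finger_gap: 1.0
finger_force: 0.0
```

```bash
python3 - <<'E'
from h import *
im=save('wrist','w5.png');plan([500,-50,52],-79.0)
hsv=cv2.cvtColor(im,cv2.COLOR_RGB2HSV);o=((hsv[...,0]>4)&(hsv[...,0]<20)&(hsv[...,1]>190)&(hsv[...,2]>90)).astype(np.uint8)
o[225:]=0
n,l,s,c=cv2.connectedComponentsWithStats(o);i=1+s[1:,4].argmax();print(s[i],c[i]);ms=[('hsv',l==i)]
for d in r.trace('knob','wrist')[:1]: print(d['confidence'],d['extent']);ms.append(('net',d['mask']))
for nm,m in ms:
    ys,xs=np.nonzero(m);p0=list(ray('wrist',xs.mean(),ys.mean(),75)[:2])
    best=max((fit(lambda p:[box('wrist',*p,(-23,23),(-6.5,6.5),(54.5,84.5))],m,p0+[a],[8,8,.3]) for a in(0.,.8,1.6,2.4)),key=lambda s:s[1]);print(nm,best,np.degrees(best[0][2]))
for d in r.trace('tin','wrist')[:1]:
    m=d['mask'];ys,xs=np.nonzero(m);print(d['extent'],fit(lambda p:[cyl('wrist',*p,28.5,72,12)],m,ray('wrist',xs.mean(),ys.mean(),48)[:2],[15,15]))
E
```

```text
t 10.25 pos [491.2 -10.7 219.3] phi -79.18 j6 -0.19 F [-0.4  0.5  0.7] Mz [ 0.096 -0.063  0.02 ] gap 87.8 0.0
turnz -0.18 tilt(tool) [ 0.04 -0.01  0.  ] then shift cm [ 4.025 -0.124 16.731]
[238 112  22  49 545] [248.33027523 137.28623853]
0.74 [240.8, 112.2, 18.3, 49.4]
hsv (array([500.138972  , -49.7607857 ,   1.53032707]), np.float64(0.7875722543352601)) 87.68128249735354
net (array([500.28479803, -49.85345493,   1.53520352]), np.float64(0.8202099737532809)) 87.96068226344073
[220.4, 206.7, 54.8, 62.7] (array([475.31993677,  65.68319955]), np.float64(0.9258278145695364))
```

View pics/w5.png

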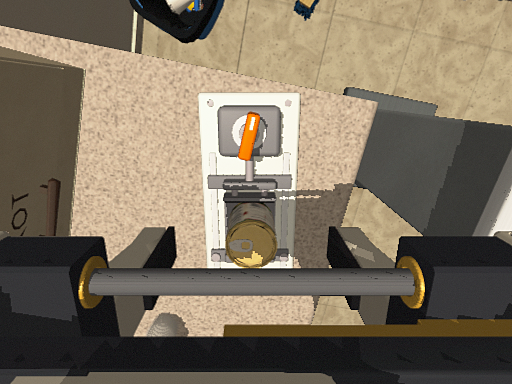

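The knob is at (500.2,−49.8), as the geometry predicts, and its bar lies at about 88° in the world. In the image the bar is at (248,137) and the tin at (250,240).

Request:
arm_command(
  motion=[
    [[0,0,6.5],[0,0,0],0],
    [[0,0,6.5],[0,0,0],0],
    [[0,0,0],[3,-0.8,2],0],
    [[0,0,0],[0.88,-0.24,3.5],0],
    [[0,0,0],[0,0,4],0],
    [[0,0,0],[0,0,2],0],
    [[0,0,0],[0,0,0],0],
    [[0,0,0],[0,0,0],0],
  ],
)

```text
t: 11.15
eef_pos: [500.8, -49.7, 105.3]
tool_rot: [-0.694, 0.72, -0.0, -0.0]
contact_force: [-0.2, -0.2, 0.0]
finger_gap: 1.0
finger_force: 0.0
```

```bash
python3 - <<'E'
from h import *
plan([500.2,-49.8,52.5],-92.2)
E
```

```text
t 11.15 pos [500.8 -49.7 105.3] phi -92.12 j6 -0.33 F [-0.2 -0.2  0. ] Mz [ 0.069 -0.098  0.008] gap 88.0 0.0
turnz 0.08 tilt(tool) [-0.01 -0.03 -0.  ] then shift cm [0.008 0.056 5.275]
```

j6 has room for the half-turned grasp (j6 about 2.8), which leaves the full clockwise range. I'll spin back 180° first.

Request:
arm_command(
  motion=[
    [[0,0,-8.5],[0,0,0],0],
    [[0,0,-8.5],[0,0,0],0],
    [[0,0,-8.5],[0,0,0],0],
    [[0,0,-8.5],[0,0,0],0],
    [[0,0,-8.5],[0,0,0],0],
    [[0,0,-8.5],[0,0,0],0],
    [[0,0,-8.5],[0,0,0],0],
    [[0,0,-8.5],[0,0,0],0],
    [[0,0,-8.5],[0,0,0],0],
    [[0,0,-8.5],[0,0,0],0],
    [[0,0,-8.5],[0,0,0],0],
    [[0,0,-8.5],[0,0,0],0],
    [[0,0,-8.5],[0,0,0],0],
    [[0,0,-8.5],[0,0,0],0],
    [[0,0,-8.5],[0,0,0],0],
    [[0,0,-8.5],[0,0,0],0],
    [[0,0,-8.5],[0,0,0],0],
    [[0,0,-8.5],[0,0,0],0],
    [[0,0,-8.5],[0,0,0],0],
    [[0,0,-8.5],[0,0,0],0],
  ],
)

```text
t: 13.15
eef_pos: [501.7, -49.6, 106.9]
tool_rot: [0.776, 0.631, 0.002, 0.001]
contact_force: [-0.6, 0.6, -0.4]
finger_gap: 0.998
finger_force: 0.0
```

Request:
arm_command(
  motion=[
    [[0,0,-6],[0,0,0],0],
    [[0,0,-4],[0,0,0],0],
    [[0,0,0],[0,0,0],0],
    [[0,0,0],[0,0,0],0],
  ],
)

```text
t: 13.55
eef_pos: [501.1, -49.8, 106.0]
tool_rot: [0.721, 0.693, 0.001, 0.001]
contact_force: [0.4, 0.5, 0.3]
finger_gap: 1.002
finger_force: 0.0
```

```bash
python3 - <<'E'
from h import *
plan([500.2,-49.8,52.5],87.8)
E
```

```text
t 13.55 pos [501.1 -49.8 106. ] phi 87.71 j6 2.81 F [0.4 0.5 0.3] Mz [-0.068 -0.135 -0.011] gap 88.2 0.0
turnz -0.09 tilt(tool) [ 0.14 -0.04 -0.  ] then shift cm [-0.01  -0.107  5.355]
```

Request:
arm_command(
  motion=[
    [[0,0,0],[0,-0.08,1.5],0],
    [[0,0,0],[0,0,2.2],0],
    [[0,0,0],[0,0,1.5],0],
    [[0,0,0],[0,0,0.1],0],
    [[0,0,0],[0,0,0],0.5],
    [[0,0,0],[0,0,0],1],
    [[0,0,0],[0,0,0],1],
    [[0,0,0],[0,0,0],1],
    [[0,0,0],[0,0,0],1],
    [[0,0,0],[0,0,0],1],
    [[0,0,0],[0,0,0],1],
    [[0,0,0],[0,0,0],1],
  ],
)

```text
t: 14.75
eef_pos: [499.4, -50.2, 51.7]
tool_rot: [0.721, 0.693, -0.0, -0.0]
contact_force: [-0.0, 0.1, 0.4]
finger_gap: 0.332
finger_force: 0.0
```

```bash
cat > s.py <<'E'
from h import *
plan([500.2,-49.8,52.5]);s=r.sense();print('jeff',s['joint_efforts'].round(4),'jvel6',s['joint_vel'][5].round(3))
E
python3 s.py
```

```text
t 14.75 pos [499.4 -50.2  51.7] phi 87.79 j6 2.81 F [-0.   0.1  0.4] Mz [-0.058 -0.118  0.01 ] gap 29.2 0.0
turnz 0 tilt(tool) [-0. -0. -0.] then shift cm [ 0.042  0.074 -0.083]
jeff [-1.30000e-03 -4.23186e+01  2.04951e+01  4.78370e+00 -1.10000e-02
 -6.00000e-04] jvel6 0.001
```

Fingers are still closing, so I wait a few more rows.

Request:
arm_command(
  motion=[
    [[0,0,0],[0,0,0],1],
    [[0,0,0],[0,0,0],1],
    [[0,0,0],[0,0,0],1],
    [[0,0,0],[0,0,0],1],
    [[0,0,0],[0,0,0],1],
  ],
)

```text
t: 15.25
eef_pos: [501.3, -50.1, 51.9]
tool_rot: [0.72, 0.694, 0.001, 0.001]
contact_force: [5.6, -2.2, -4.3]
finger_gap: 0.224
finger_force: 30.0
```

```bash
python3 s.py
```

```text
t 15.25 pos [501.3 -50.1  51.9] phi 87.82 j6 2.81 F [ 5.6 -2.2 -4.3] Mz [-0.952 -2.237 -0.015] gap 19.7 29.999686181545258
turnz 0 tilt(tool) [ 0.17 -0.02  0.  ] then shift cm [ 0.021 -0.113 -0.056]
jeff [ 8.86900e-01 -4.37276e+01  1.84145e+01  3.71360e+00 -1.74490e+00
  1.38000e-02] jvel6 0.0
```

Gap 19.7 mm instead of 13: something is off in the grip. I'll look before turning.

```bash
python3 - <<'E'
from h import *
w=r.grab_frame('wrist');s=r.grab_frame('scene');t=r.grab_frame('top')
u,v=proj('scene',[500,-50,72]).astype(int);a=cv2.resize(s[v-40:v+35,u-45:u+45],(400,333),interpolation=cv2.INTER_CUBIC)
w2=cv2.resize(w[100:384,100:412],(400,364))
u,v=proj('top',[500,-50,72]).astype(int);b=cv2.resize(t[v-40:v+40,u-45:u+45],(400,356))
top=np.hstack([a,np.zeros((333,0,3),np.uint8),cv2.resize(b,(390,333))])
im=np.vstack([cv2.resize(top,(790,290)),cv2.resize(w,(413,310)).copy().__class__ and np.hstack([cv2.resize(w,(413,310)),np.zeros((310,377,3),np.uint8)])])
cv2.imwrite('pics/g1.png',cv2.cvtColor(im,cv2.COLOR_RGB2BGR))
E
python3 s.py
```

```text
t 15.4 pos [501.3 -50.1  51.9] phi 87.83 j6 2.81 F [ 5.7 -2.5 -4.2] Mz [-0.967 -2.173  0.054] gap 19.7 29.999622702598572
turnz 0 tilt(tool) [ 0.18 -0.02  0.  ] then shift cm [ 0.023 -0.112 -0.056]
jeff [ 8.85400e-01 -4.37242e+01  1.84145e+01  3.71440e+00 -1.74460e+00
  1.39000e-02] jvel6 0.0
```

View pics/g1.png

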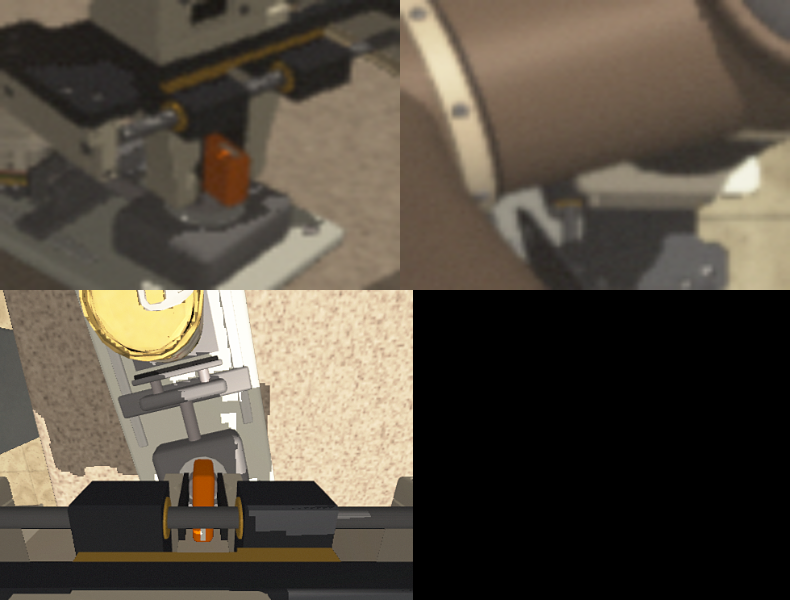

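The bar is well aligned between the fingers. The tips at z 52 are probably clamping the hub below the bar, which starts at 54.5. I'll open, rise 6 mm and regrip.

Request:
arm_command(
  motion=[
    [[0,0,0],[0,0,0],0.6],
    [[0,0,0],[0,0,0],0.6],
    [[0,0,0],[0,0,-0.3],0.6],
    [[0,0,0],[0,0,-0.3],0.6],
    [[0,0,0],[0,-0.05,0],0.6],
    [[0,0,0],[0,0,0],1],
    [[0,0,0],[0,0,0],1],
    [[0,0,0],[0,0,0],1],
    [[0,0,0],[0,0,0],1],
    [[0,0,0],[0,0,0],1],
    [[0,0,0],[0,0,0],1],
  ],
)

```text
t: 16.5
eef_pos: [501.3, -50.0, 58.1]
tool_rot: [0.72, 0.694, 0.002, 0.001]
contact_force: [7.6, -2.5, -4.8]
finger_gap: 0.148
finger_force: 30.0
```

```bash
python3 s.py
```

```text
t 16.5 pos [501.3 -50.   58.1] phi 87.83 j6 2.81 F [ 7.6 -2.5 -4.8] Mz [-0.989 -2.647 -0.099] gap 13.0 29.987189769744873
turnz 0 tilt(tool) [ 0.23 -0.03  0.  ] then shift cm [ 0.011 -0.118  0.556]
jeff [  0.9959 -43.5079  18.0832   3.6109  -2.1434   0.0884] jvel6 0.0
```

Now it reads 13.0 mm. I'll relieve the side force, then turn about 50° clockwise in free travel.

Request:
arm_command(
  motion=[
    [[0,0,0],[-0.03,0.1,0],1],
    [[0,0,0],[0,0,0],1],
    [[0,0,0],[0,0,0],1],
  ],
)

```text
t: 16.8
eef_pos: [501.4, -50.0, 58.1]
tool_rot: [0.72, 0.694, 0.001, 0.001]
contact_force: [4.7, 1.1, -2.2]
finger_gap: 0.147
finger_force: 30.0
```

```bash
python3 s.py
```

```text
t 16.8 pos [501.4 -50.   58.1] phi 87.82 j6 2.81 F [ 4.7  1.1 -2.2] Mz [ 0.664 -1.964 -0.047] gap 12.9 29.985908567905426
turnz 0 tilt(tool) [ 0.15 -0.04 -0.  ] then shift cm [ 0.019 -0.122  0.556]
jeff [ -1.1008 -41.9735  17.4272   4.4065  -2.0058   0.0834] jvel6 -0.002
```

Request:
arm_command(
  motion=[
    [[0,0,3],[0,0,0],1],
    [[0,0,5],[0,0,0],1],
    [[0,0,5],[0,0,0],1],
    [[0,0,5],[0,0,0],1],
    [[0,0,5],[0,0,0],1],
    [[0,0,5],[0,0,0],1],
    [[0,0,5],[0,0,0],1],
    [[0,0,5],[0,0,0],1],
  ],
)

```text
t: 17.6
eef_pos: [501.8, -50.2, 58.0]
tool_rot: [0.908, 0.42, 0.002, 0.001]
contact_force: [7.0, -0.6, -4.9]
finger_gap: 0.147
finger_force: 30.0
```

```bash
python3 s.py
```

```text
t 17.6 pos [501.8 -50.2  58. ] phi 49.66 j6 2.15 F [ 7.  -0.6 -4.9] Mz [-0.288 -2.867  0.199] gap 12.9 30.01987338066101
turnz 0 tilt(tool) [ 0.13 -0.13 -0.  ] then shift cm [-0.073 -0.152  0.552]
jeff [ -0.1941 -43.2098  17.1854   3.5578  -2.5604   1.2267] jvel6 -0.869
```

```bash
cat > q.py <<'E'
from h import *
s=r.sense();m=Ro.from_quat(s['tool_rot']).as_matrix()
print('turned',round(87.8-np.degrees(np.arctan2(m[1,0],m[0,0])),1)%360,'Mz',s['moment'][2].round(3),'j6eff',s['joint_efforts'][5].round(3),'F',s['contact_force'].round(1),'vel',s['joint_vel'][5].round(2),s['eef_pos'].round(1),s['finger_gap'].round(3),s['t'])
E
true
```

Request:
arm_command(
  motion=[
    [[0,0,5],[0,0,0],1],
    [[0,0,5],[0,0,0],1],
    [[0,0,5],[0,0,0],1],
  ],
)

```text
t: 17.9
eef_pos: [502.0, -50.4, 58.1]
tool_rot: [0.955, 0.298, 0.002, 0.0]
contact_force: [9.3, -1.8, -4.8]
finger_gap: 0.149
finger_force: 30.0
```

```bash
python3 q.py
```

```text
Traceback (most recent call last):
  File "q.py", line 3, in <module>
    print('turned',round(87.8-np.degrees(np.arctan2(m[1,0],m[0,0])),1)%360,'Mz',s['moment'][2].round(3),'j6eff',s['joint_efforts'][5].round(3),'F',s['contact_force'].round(1),'vel',s['joint_vel'][5].round(2),s['eef_pos'].round(1),s['finger_gap'].round(3),s['t'])
                                                                                                                                                                                                                                      ^^^^^^^^^^^^^^^^^^^^^
AttributeError: 'float' object has no attribute 'round'
```

Request:
arm_command(
  motion=[
    [[0,0,5],[0,0,0],1],
    [[0,0,5],[0,0,0],1],
  ],
)

```text
t: 18.1
eef_pos: [502.1, -50.5, 58.1]
tool_rot: [0.977, 0.214, 0.002, 0.0]
contact_force: [8.4, -3.2, -5.3]
finger_gap: 0.146
finger_force: 30.0
```

```bash
python3 q.py
```

```text
Traceback (most recent call last):
  File "q.py", line 3, in <module>
    print('turned',round(87.8-np.degrees(np.arctan2(m[1,0],m[0,0])),1)%360,'Mz',s['moment'][2].round(3),'j6eff',s['joint_efforts'][5].round(3),'F',s['contact_force'].round(1),'vel',s['joint_vel'][5].round(2),s['eef_pos'].round(1),s['finger_gap'].round(3),s['t'])
                                                                                                                                                                                                                                      ^^^^^^^^^^^^^^^^^^^^^
AttributeError: 'float' object has no attribute 'round'
```

Request:
arm_command(
  motion=[
    [[0,0,5],[0,0,0],1],
    [[0,0,5],[0,0,0],1],
  ],
)

```text
t: 18.3
eef_pos: [502.1, -50.6, 58.1]
tool_rot: [0.992, 0.128, 0.002, 0.0]
contact_force: [9.5, -3.7, -5.4]
finger_gap: 0.147
finger_force: 30.0
```

```bash
python3 q.py
```

```text
Traceback (most recent call last):
  File "q.py", line 3, in <module>
    print('turned',round(87.8-np.degrees(np.arctan2(m[1,0],m[0,0])),1)%360,'Mz',s['moment'][2].round(3),'j6eff',s['joint_efforts'][5].round(3),'F',s['contact_force'].round(1),'vel',s['joint_vel'][5].round(2),s['eef_pos'].round(1),s['finger_gap'].round(3),s['t'])
                                                                                                                                                                                                                                      ^^^^^^^^^^^^^^^^^^^^^
AttributeError: 'float' object has no attribute 'round'
```

Request:
arm_command(
  motion=[
    [[0,0,5],[0,0,0],1],
    [[0,0,5],[0,0,0],1],
  ],
)

```text
t: 18.5
eef_pos: [502.1, -50.7, 58.1]
tool_rot: [0.999, 0.041, 0.002, 0.0]
contact_force: [10.0, -5.3, -6.3]
finger_gap: 0.145
finger_force: 30.0
```

```bash
python3 q.py
```

```text
Traceback (most recent call last):
  File "q.py", line 3, in <module>
    print('turned',round(87.8-np.degrees(np.arctan2(m[1,0],m[0,0])),1)%360,'Mz',s['moment'][2].round(3),'j6eff',s['joint_efforts'][5].round(3),'F',s['contact_force'].round(1),'vel',s['joint_vel'][5].round(2),s['eef_pos'].round(1),s['finger_gap'].round(3),s['t'])
                                                                                                                                                                                                                                      ^^^^^^^^^^^^^^^^^^^^^
AttributeError: 'float' object has no attribute 'round'
```

```bash
sed -i "s/s\['finger_gap'\].round(3)/round(s['finger_gap'],3)/; s/,1)%360/,1)/" q.py; python3 q.py
```

```text
turned 83.1 Mz 0.187 j6eff 1.223 F [10.  -5.3 -6.3] vel -0.87 [502.1 -50.7  58.1] 0.145 18.5
```

Request:
arm_command(
  motion=[
    [[0,0,0],[0.2,0.07,0],1],
    [[0,0,5],[0,0,0],1],
  ],
)

```text
t: 18.7
eef_pos: [502.3, -50.9, 58.0]
tool_rot: [1.0, -0.001, 0.0, -0.0]
contact_force: [2.2, 0.6, 2.9]
finger_gap: 0.144
finger_force: 30.0
```

```bash
python3 q.py
```

```text
turned 88.0 Mz 0.205 j6eff 2.213 F [2.2 0.6 2.9] vel -0.94 [502.3 -50.9  58. ] 0.144 18.7
```

Request:
arm_command(
  motion=[
    [[0,0,5],[0,0,0],1],
  ],
)

```text
t: 18.8
eef_pos: [502.3, -51.0, 58.0]
tool_rot: [0.999, -0.046, 0.0, 0.0]
contact_force: [1.0, 0.4, 2.3]
finger_gap: 0.149
finger_force: 30.0
```

```bash
python3 q.py
```

```text
turned 93.1 Mz 0.225 j6eff 1.329 F [1.  0.4 2.3] vel -0.87 [502.3 -51.   58. ] 0.149 18.8
```

Request:
arm_command(
  motion=[
    [[0,0,5],[0,0,0],1],
  ],
)

```text
t: 18.9
eef_pos: [502.3, -51.1, 58.0]
tool_rot: [0.996, -0.09, 0.0, 0.0]
contact_force: [1.9, 0.0, 3.0]
finger_gap: 0.143
finger_force: 30.0
```

```bash
python3 q.py
```

```text
turned 98.1 Mz 0.185 j6eff 1.234 F [1.9 0.  3. ] vel -0.87 [502.3 -51.1  58. ] 0.143 18.9
```

Request:
arm_command(
  motion=[
    [[0,0,5],[0,0,0],1],
  ],
)

```text
t: 19.0
eef_pos: [502.2, -51.1, 58.0]
tool_rot: [0.991, -0.133, 0.0, 0.0]
contact_force: [2.4, -0.9, 3.2]
finger_gap: 0.147
finger_force: 30.0
```

```bash
python3 q.py
```

```text
turned 103.1 Mz 0.206 j6eff 1.228 F [ 2.4 -0.9  3.2] vel -0.87 [502.2 -51.1  58. ] 0.147 19.0
```

Request:
arm_command(
  motion=[
    [[0,0,5],[0,0,0],1],
  ],
)

```text
t: 19.1
eef_pos: [502.2, -51.2, 58.0]
tool_rot: [0.984, -0.176, 0.0, 0.0]
contact_force: [1.7, -0.7, 2.6]
finger_gap: 0.148
finger_force: 30.0
```

```bash
python3 q.py
```

```text
turned 108.1 Mz 0.171 j6eff 1.228 F [ 1.7 -0.7  2.6] vel -0.87 [502.2 -51.2  58. ] 0.148 19.1
```

The j6 effort is a clean signal: a steady 1.228 in free turning at 5°/row, so a 0.065 rise will show clearly. I'll continue in 10° steps.

Request:
arm_command(
  motion=[
    [[0,0,5],[0,0,0],1],
    [[0,0,5],[0,0,0],1],
  ],
)

```text
t: 19.3
eef_pos: [502.2, -51.3, 58.0]
tool_rot: [0.965, -0.261, 0.0, 0.0]
contact_force: [2.6, -1.5, 2.7]
finger_gap: 0.149
finger_force: 30.0
```

```bash
python3 q.py
```

```text
turned 118.1 Mz 0.205 j6eff 1.228 F [ 2.6 -1.5  2.7] vel -0.87 [502.2 -51.3  58. ] 0.149 19.3
```

Request:
arm_command(
  motion=[
    [[0,0,5],[0,0,0],1],
    [[0,0,5],[0,0,0],1],
  ],
)

```text
t: 19.5
eef_pos: [502.1, -51.4, 58.0]
tool_rot: [0.939, -0.344, 0.0, 0.0]
contact_force: [2.3, -3.0, 3.1]
finger_gap: 0.148
finger_force: 30.0
```

```bash
python3 q.py
```

```text
turned 128.1 Mz 0.213 j6eff 1.227 F [ 2.3 -3.   3.1] vel -0.87 [502.1 -51.4  58. ] 0.148 19.5
```

Request:
arm_command(
  motion=[
    [[0,0,5],[0,0,0],1],
    [[0,0,5],[0,0,0],1],
  ],
)

```text
t: 19.7
eef_pos: [502.0, -51.5, 58.0]
tool_rot: [0.905, -0.425, 0.0, 0.0]
contact_force: [0.9, -3.4, 2.8]
finger_gap: 0.146
finger_force: 30.0
```

```bash
python3 q.py
```

```text
turned 138.1 Mz 0.193 j6eff 1.181 F [ 0.9 -3.4  2.8] vel -0.87 [502.  -51.5  58. ] 0.146 19.7
```

Request:
arm_command(
  motion=[
    [[0,0,5],[0,0,0],1],
    [[0,0,5],[0,0,0],1],
  ],
)

```text
t: 19.9
eef_pos: [501.8, -51.6, 58.0]
tool_rot: [0.865, -0.502, 0.0, 0.0]
contact_force: [1.7, -2.3, 3.8]
finger_gap: 0.15
finger_force: 30.0
```

```bash
python3 q.py
```

```text
turned 148.1 Mz 0.244 j6eff 1.157 F [ 1.7 -2.3  3.8] vel -0.86 [501.8 -51.6  58. ] 0.15 19.9
```

Request:
arm_command(
  motion=[
    [[0,0,5],[0,0,0],1],
    [[0,0,5],[0,0,0],1],
  ],
)

```text
t: 20.1
eef_pos: [501.7, -51.7, 58.0]
tool_rot: [0.818, -0.576, 0.0, 0.001]
contact_force: [0.9, -3.5, 4.4]
finger_gap: 0.146
finger_force: 30.0
```

```bash
python3 q.py
```

```text
turned 158.1 Mz 0.33 j6eff 1.15 F [ 0.9 -3.5  4.4] vel -0.87 [501.7 -51.7  58. ] 0.146 20.1
```

The effort breaks at about 128.7° turned. It drops 0.07 and then 0.007 per 10°, and Mz rises to match, so that is the touch. The target is about 219°. I'll add 50° more and check.

Request:
arm_command(
  motion=[
    [[0,0,5],[0,0,0],1],
    [[0,0,5],[0,0,0],1],
    [[0,0,5],[0,0,0],1],
    [[0,0,5],[0,0,0],1],
  ],
)

```text
t: 20.5
eef_pos: [501.4, -51.7, 58.0]
tool_rot: [-0.705, 0.709, -0.0, -0.001]
contact_force: [0.3, -3.2, 5.6]
finger_gap: 0.146
finger_force: 30.1
```

```bash
python3 q.py
```

```text
turned 178.1 Mz 0.301 j6eff 1.135 F [ 0.3 -3.2  5.6] vel -0.87 [501.4 -51.7  58. ] 0.146 20.5
```

Request:
arm_command(
  motion=[
    [[0,0,5],[0,0,0],1],
    [[0,0,5],[0,0,0],1],
    [[0,0,5],[0,0,0],1],
    [[0,0,5],[0,0,0],1],
    [[0,0,5],[0,0,0],1],
    [[0,0,5],[0,0,0],1],
  ],
)

```text
t: 21.1
eef_pos: [501.0, -51.6, 58.0]
tool_rot: [-0.498, 0.867, -0.0, -0.001]
contact_force: [-1.9, -1.2, 6.9]
finger_gap: 0.144
finger_force: 30.1
```

```bash
python3 q.py
```

```text
turned 208.1 Mz 0.273 j6eff 1.113 F [-1.9 -1.2  6.9] vel -0.87 [501.  -51.6  58. ] 0.144 21.1
```

Request:
arm_command(
  motion=[
    [[0,0,0],[0,0,0],1],
    [[0,0,0],[0,0,0],1],
  ],
)

```text
t: 21.3
eef_pos: [501.0, -51.6, 58.0]
tool_rot: [-0.499, 0.867, 0.0, -0.001]
contact_force: [-1.6, -0.5, 7.3]
finger_gap: 0.151
finger_force: 30.0
```

```bash
python3 q.py
```

```text
turned 208.0 Mz -0.126 j6eff -0.015 F [-1.6 -0.5  7.3] vel 0.0 [501.  -51.6  58. ] 0.151 21.3
```

Request:
arm_command(
  motion=[
    [[0,0,5],[0,0,0],1],
    [[0,0,5.7],[0,0,0],1],
    [[0,0,0],[0,0,0],1],
    [[0,0,0],[0,0,0],1],
  ],
)

```text
t: 21.7
eef_pos: [500.9, -51.5, 58.0]
tool_rot: [-0.416, 0.909, 0.0, -0.001]
contact_force: [-2.0, 0.5, 8.2]
finger_gap: 0.143
finger_force: 30.0
```

```bash
python3 q.py
```

```text
turned 218.6 Mz -0.061 j6eff -0.039 F [-2.   0.5  8.2] vel 0.01 [500.9 -51.5  58. ] 0.143 21.7
```

Request:
arm_command(
  motion=[
    [[0,0,0],[0,0,0],0.7],
    [[0,0,0],[0,0,0],0.5],
    [[0,0,0],[0,0,0],0.5],
    [[0,0,0],[0,0,0],0.5],
    [[0,0,0],[0,0,-2],0.5],
    [[0,0,0],[0,0,-4],0.5],
    [[0,0,0],[0,0,-4],0.5],
    [[0,0,0],[0,0,-4],0.5],
    [[0,0,0],[0,0,0],0.5],
    [[0,0,0],[0,0,0],0.5],
    [[0,0,0],[0,0,0],0.5],
  ],
)

```text
t: 22.8
eef_pos: [501.2, -51.1, 196.6]
tool_rot: [-0.415, 0.91, 0.0, -0.001]
contact_force: [-0.1, -0.5, -0.4]
finger_gap: 0.498
finger_force: 0.0
```

```bash
python3 - <<'E'
from h import *
im=save('wrist','w6.png');s=save('scene','s6.png');plan([500,-50,200])
cv2.imwrite('pics/e.png',cv2.cvtColor(np.vstack([im[:290],s[130:300]]),cv2.COLOR_RGB2BGR))
for q,R,H,z in(('tin',28.5,72,12),('jam_jar',33,100,0),('pepper_shaker',22,90,0)):
  for d in r.trace(q,'scene')[:1]:
    m=d['mask'];ys,xs=np.nonzero(m);print(q,d['extent'],fit(lambda p:[cyl('scene',*p,R,H,z)],m,ray('scene',xs.mean(),ys.mean(),z+H/2)[:2],[15,15]))
m=r.trace('knob','wrist')
if m:
    m=m[0]['mask'];ys,xs=np.nonzero(m);p0=list(ray('wrist',xs.mean(),ys.mean(),75)[:2])
    b=max((fit(lambda p:[box('wrist',*p,(-23,23),(-6.5,6.5),(54.5,84.5))],m,p0+[a],[8,8,.3]) for a in(0.,.8,1.6,2.4)),key=lambda s:s[1]);print(b,np.degrees(b[0][2]))
E
```

```text
t 22.9 pos [501.2 -51.2 196.3] phi -130.91 j6 -1.0 F [ 0.1 -0.2  0.8] Mz [ 0.122 -0.102 -0.03 ] gap 43.8 0.0
turnz 0 tilt(tool) [ 0.09 -0.11 -0.  ] then shift cm [-0.009  0.17  -0.366]
tin [255.5, 206.9, 28.7, 38.3] (array([477.28117246,  69.36322588]), np.float64(0.8861138861138861))
jam_jar [212.9, 151.0, 23.3, 35.4] (array([537.93855135, 401.686878  ]), np.float64(0.9049826187717266))
pepper_shaker [252.8, 168.7, 14.1, 31.5] (array([573.26745196, 261.16227625]), np.float64(0.7224137931034482))
(array([500.84422302, -49.65233964,   0.83370841]), np.float64(0.8582949308755761)) 47.7679732773696
```

View pics/e.png

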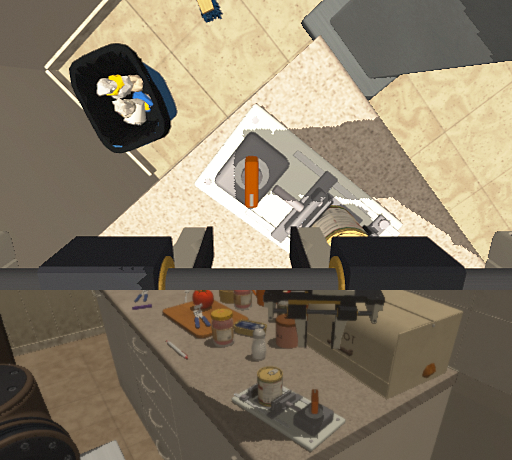

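The knob bar at (252,180) stayed where I left it (48° fitted, 49° commanded). The tin stands clamped at about (345,230), and the jar and shaker are unmoved. I'm handing in.

```bash
python3 -c "
from cell import r
print(r.sign_off())"
```

```text
the job is handed in; nothing more can be done
None
```

The job is handed in (no verdict came back): the tin stands released on the bed, the knob is turned 90° past the touch point read at 129° of travel and let go, and the jar and shaker are undisturbed.

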